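Lock the sliding carriage, seat the plug-in cartridge, free the carriage

TASK

Push the carriage's brake lever down until it locks and, while it is locked, gently push the half-out cartridge all the way home into its housing so its front plate sits flush on the housing. Then flick the brake lever fully up again so the carriage is free, let go, and leave the keypad, power adaptor and bowl where they are.

Things in the scene. Friction and masses are not known exactly. Their poses are not given: they have to be found in the camera images.
- track: Plywood board 120 x 360 x 12 mm lying fixed on the table, with an aluminium rail (40 mm wide, top 26 mm above the table) along its length. Origin: centre of its underside, on the table. Its y axis runs along the rail, from the cartridge's side to the lever's side; its z is up. Small black end stops rise to 30 mm.
- carriage (a joint): Slide of the aluminium carriage along the track's +y, in m, 0 at mid-rail, range -0.07 to 0.07. With the brake off it slides with about 3 N. With the brake on it first yields by an unseen 2 to 16 mm of play towards track +y, then is held up to about 25 N.
- housing_face (a point): Centre of the mouth of the grey housing (80 mm wide, 125 mm long, top 92 mm above the table) that rides on the carriage (plate 100 x 160 mm, top 40 mm above the table); the point is 66 mm above the table, on the housing's front plane, which looks to track -y. It moves with the carriage. Its axes are parallel to the track's.
- cartridge: Black plug-in cartridge with a front plate 78 mm wide, 50 mm tall, 6 mm thick, vertical. Origin: centre of the plate's BACK face, 66 mm above the table; the plate spans 6 mm from there to -y and 41 to 91 mm above the table. Its axes are parallel to the track's; it is pushed home along +y. Home = plate's back face on the housing's front plane (origin at point housing_face).
- slot (a joint): How far the cartridge is pushed in, in m: 0 = 28 mm out, 0.028 = home against the stop. It resists with about 7 N of friction all the way. It must be seated to within 1.5 mm, and never pushed with more than 18 N.
- brake_hinge (a point): Hinge axis of the brake lever (the axis is parallel to the track's x), 66 mm above the table at the carriage's +y end, 66 mm from the carriage's middle. Moves with the carriage.
- brake (a joint): Angle of the brake lever in rad: 0 = fully up (blade slants up 0.6 rad above level), 0.8 = fully down (0.2 rad below level, brake on). An over-centre spring pushes it up below about 0.7 and holds it down above that; pushing down 60 mm from the hinge takes about 12 N at most, lifting it at the same place takes about 3 to 5 N, and past the centre it springs to its end by itself.
- pedal: Steel lever blade, 22 mm wide, 7 mm thick, from 4 to 88 mm from the hinge, with a ribbed rubber patch on top near its free end. Origin on the hinge axis; its own y axis runs along the blade to the free end, z is the blade's upper normal. When down it slopes 0.2 rad down to its free end (52 mm above the table 70 mm out), with only the rail (26 mm) and end stop (30 mm) beneath; when up, pushing on its slope can roll the free carriage, so push straight down.
- keypad: Loose black keypad slab 76 x 70 x 8 mm with 16 keys, a bystander; origin at the centre of its underside.
- adaptor: Loose black power adaptor brick 75 x 45 x 30 mm with two prongs, a bystander; origin at the centre of its underside.
- bowl: Loose white plastic bowl, 96 mm across, 45 mm high, a bystander; origin at the centre of its underside.

How it is judged:
On the way, in this order (a step that is already met when the one before it is completed fails the run):
1. the brake lever is locked down with the cartridge still out (value of joint brake above 0.74 rad and value of joint slot below 0.02 m), for 0.2 s.
2. the cartridge is home while the brake is on (value of joint brake above 0.74 rad and value of joint slot above 0.0265 m), for 0.2 s.
At the end, for the whole second after the job is handed in: brake lever fully up (within 0.1 rad), cartridge home within 1.5 mm, carriage at rest, lever and cartridge released, bystanders not moved by more than 25 mm (value of joint brake below 0.1 rad and value of joint slot above 0.0265 m and velocity of joint carriage between -0.01 and 0.01 m/s); the robot touches nothing.
It fails at once if the cartridge is pushed with more than 18 N (contact force between anything else and cartridge above 18 N).
It fails at once if the cartridge is pushed home with the brake off (value of joint brake below 0.5 rad and value of joint slot above 0.0265 m and contact force between anything else and cartridge above 3 N).
It fails at once if the keypad is disturbed (distance of keypad from where it was at the start of the episode above 0.025 m).
It fails at once if the adaptor is disturbed (distance of adaptor from where it was at the start of the episode above 0.025 m).
It fails at once if the bowl is disturbed (distance of bowl from where it was at the start of the episode above 0.025 m).
It also fails if it takes over 54 s, if anything falls off the work surface, if the arm or the gripper's body presses on something with over 40 N, if the wrist force passes 120 N, or if a joint passes its speed limit or range.

ROBOT

A 6-joint arm with a two-finger parallel gripper is mounted at the origin on the work surface. World frame = base frame: x ahead of the robot, y to its left, z up, the work surface at z = 0. Lengths are in m, angles in rad, forces in N, time in s.
With the tool pointing down it reaches from about 0.225 to 0.875 m from the base axis. Payload 3.4 kg.
Tool frame: the origin (TCP) lies midway between the tips of the shut fingers; the grasp point (between the pads) lies 19 mm behind it; z points along the fingers, y is the line along which they close (so a half turn about z gives the same grasp; the last joint's range is limited). The gripper opens to 85 mm and grips with 20 to 120 N. Pads are 22 mm wide; open, the fingers measure 114 mm over their backs; the gripper's body (76 mm by 85 mm) begins 54 mm behind the grasp point. The pads swing forward as they close: fully open they stand 13 mm farther back than shut.
Start: joints at [1.137, 0.276, 1.505, -0, 1.361, -0.121], TCP at [0.177, 0.547, 0.231] pointing down, gripper open.
Joint ranges: [-2.89, 2.89], [-0.75, 2.08], [0.22, 2.7], [-1.18, 4.32], [0.11, 2.71], [-2.7, 2.7]. Speed limits (rad/s): [2.57, 2.57, 3.14, 3.14, 3.14, 3.14].

INTERFACE

Orientations are given as a unit quaternion [w, x, y, z].
In Python, from rig import * gives the robot as it stands.
- The arm moves only by the tool apply_moves, never from a script. Its argument "steps" is one flat list of numbers, 4 for each row, row after row: the shift along the world's x, y, z in cm, then the turn about the world's z in degrees. A call has 1 to 8 rows; each row is the pose to reach, as a shift and turn from the pose commanded when the call began; what a row does not reach only later rows make up. A row lasts 1/12 s, in which the tool goes at most 41.7 mm and 7.16 degrees, less where a joint would pass 70% of its speed; a pose out of reach is approached as far as the arm can. A call with a gripper value outside its range is refused whole. "jaw" is the closure in counts, from 0 (fully open) to 255 (shut), set as the call begins (left out, the last holds). The fingers move at their own pace and stop on an object; "newtons" is the grip in N (left out, the last holds). Time passes only in rows, so rows that repeat a pose let the fingers close. It gives the time, the measured TCP pose, the force, the opening and the grip force at its end, in the units of the state.
- get_state(): the state, without advancing time (a new reading comes with each control period).
- get_image(name): name is "side" or "top"; returns the picture (384x512x3 uint8, red, green, blue); there is no depth.
- calibration(name): a dict with "fx", "fy", "cx", "cy" (pixels), "k1" (the pictures are not rectified: a ray, as slopes to the right and down, at radius r is drawn at 1 + k1 r^2 times it, then the intrinsics apply), "xyz" and "rotation" of the camera in the world. Camera axes: x right, y up, looking along -z (the intrinsics and any distortion apply to the point x, -y, -z); pixel columns grow to the right and rows downward; lengths in m; the calibration is good to about 2 mm. A picture is of the moment at which its call begins. calibration takes no time and is no camera call.
- sign_off(): hands the job in; it is judged then, once.
The state is a dict: "clock": time; "qpos": joint angles; "qd": joint speeds; "effort": joint torques, N m; "position": TCP position; "ee_rot": TCP orientation; "contact_force": force on the tool from outside, world axes, zero at the start; "moment": the same for the moment, N m; "width": finger opening in m; "gripper_force": force on a finger pad.
Only numpy, scipy, OpenCV 4.12 (cv2) and the standard library are available. Lean on these libraries where they do the work, as an engineer would, in place of code of your own. Each camera call takes 0.05 s, during which the arm holds its last target. There are 200 camera calls.

## Working session

There is one attempt and no reset: what is moved stays moved. The work goes in short steps, Python scripts to look and compute and a tool call to move; the robot and the scene stay as the last step left them, time stands still between calls to the robot, and variables do not carry over. Pictures are saved under pics/ and viewed, at most 10 in all, crops included, and the job is handed in when it is done.

Besides the shell and the picture viewer there is one more tool, called after "Request:" in YAML: its name, and indented under it one key for each argument. apply_moves: Moves the arm, as the interface text tells. Its arguments: {"type":"object","properties":{"steps":{"type":"array","items":{"type":"number"}},"jaw":{"type":"number"},"newtons":{"type":"number"}},"required":["steps"]}

```bash
mkdir -p pics; ls; cat > h.py <<'E'
from rig import *
import numpy as np, cv2
def snap(n,f):
    im=get_image(n); cv2.imwrite('pics/'+f,im[:,:,::-1]); return im
def K(n):
    c=calibration(n); return c,np.array(c["xyz"]),np.array(c["rotation"])
def proj(n,P):
    c,t,R=K(n); P=np.atleast_2d(P); q=(P-t)@R; s=np.c_[q[:,0]/-q[:,2],-q[:,1]/-q[:,2]]
    s=s*(1+c["k1"]*(s**2).sum(1,keepdims=True)); return s*[c["fx"],c["fy"]]+[c["cx"],c["cy"]]
def onz(n,uv,z):
    c,t,R=K(n); uv=np.atleast_2d(uv).astype(float); d=(uv-[c["cx"],c["cy"]])/[c["fx"],c["fy"]]; s=d.copy()
    for _ in range(20): s=d/(1+c["k1"]*(s**2).sum(1,keepdims=True))
    r=np.c_[s[:,0],-s[:,1],-np.ones(len(s))]@R.T
    return t+r*((z-t[2])/r[:,2])[:,None]
E
python3 - <<'E'
from h import *
for n in("side","top"):
    im=snap(n,n+'0.png'); c=calibration(n); print(n,{k:np.round(v,3).tolist() for k,v in c.items()})
print(get_state())
E
```

```text
pics
side {'fx': 452.151, 'fy': 452.151, 'cx': 251.826, 'cy': 193.107, 'k1': -0.008, 'xyz': [0.122, -0.606, 0.919], 'rotation': [0.906, 0.323, -0.1, -0.257]}
top {'fx': 437.312, 'fy': 437.312, 'cx': 256.999, 'cy': 191.984, 'k1': -0.092, 'xyz': [0.379, 0.008, 1.23], 'rotation': [-0.702, -0.037, 0.054, 0.709]}
{'clock': 0.1, 'qpos': array([ 1.13700039e+00,  2.76549362e-01,  1.50595589e+00,  7.98242202e-06,
        1.36070718e+00, -1.20958290e-01]), 'qd': array([-1.20037333e-03, -1.08027770e-03, -1.97620508e-03, -1.32855541e-03,
       -7.86111873e-05,  8.80859918e-05]), 'effort': array([ 1.48421415e-03, -4.17696118e+01, -2.46405172e+01, -1.15347048e-04,
        5.71684606e-03,  3.62072996e-06]), 'position': array([0.17675299, 0.54669159, 0.23053635]), 'ee_rot': array([-2.25529227e-04,  1.55782532e-01,  9.87791044e-01, -7.77865680e-04]), 'contact_force': array([-0.00574803, -1.31470912,  0.462508  ]), 'moment': array([-0.03762689,  0.02574791,  0.03880308]), 'gripper_force': 0.0, 'width': 0.08533243156517074}
```

View pics/top0.png

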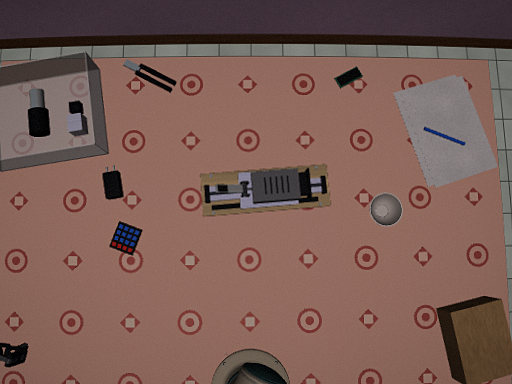

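View pics/side0.png

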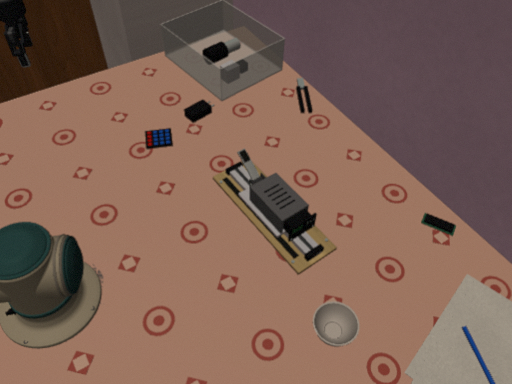

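The pictures show the track at about (265,190) in the top view. The lever is on the left (world +y) and the cartridge on the right, around (305,185). The rotation is a quaternion, so I'll fix the helper and look closer.

```bash
sed -i 's/return c,np.array(c\["xyz"\]),np.array(c\["rotation"\])/q=c["rotation"]; return c,np.array(c["xyz"]),Rotation.from_quat([q[1],q[2],q[3],q[0]]).as_matrix()/; 2a from scipy.spatial.transform import Rotation' h.py
python3 - <<'E'
from h import *
a=cv2.imread('pics/top0.png')[155:225,190:340]; b=cv2.imread('pics/side0.png')[140:275,205:345]
cv2.imwrite('pics/topc.png',cv2.resize(a,None,fx=5,fy=5,interpolation=2)); cv2.imwrite('pics/sidec.png',cv2.resize(b,None,fx=4.4,fy=4.4,interpolation=2))
print(proj('top',[0.177,.547,.231]),proj('top',[0,0,0]))
E
```

```text
[[ 10.31901427 339.13014676]] [[250.83688585 387.84487291]]
```

View pics/topc.png

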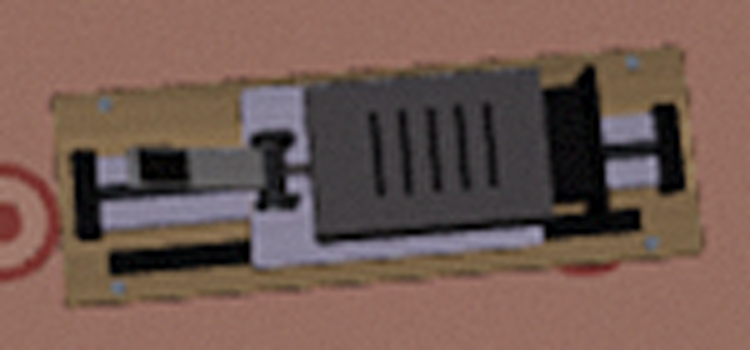

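View pics/sidec.png

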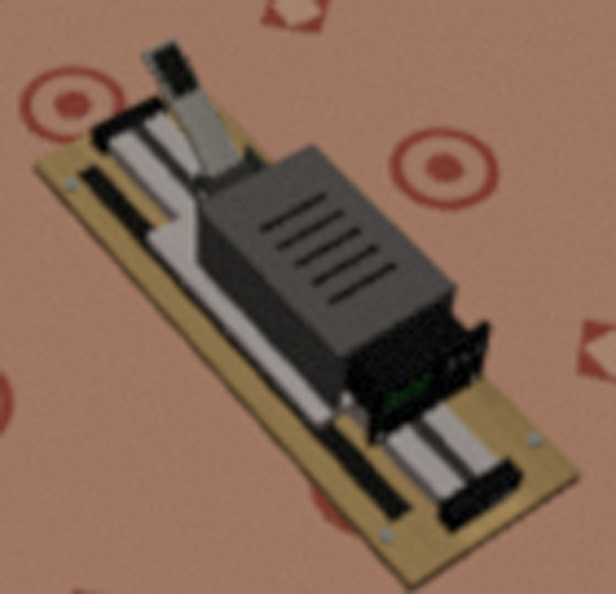

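```bash
python3 - <<'E'
from h import *
f=lambda p:(np.array(p)+.5)/5-.5+[190,155]
B=onz('top',f([(55,95),(683,47),(703,256),(68,305)]),.012); H=onz('top',f([(303,87),(540,70),(552,232),(318,240)]),.092)
np.set_printoptions(precision=4,suppress=True)
for C in(B,H):
    print(C[:,:2],C.mean(0)); print([np.linalg.norm(C[i]-C[i-1]) for i in range(4)])
    y=C[0]+C[3]-C[1]-C[2]; y2=y/np.linalg.norm(y); print('yaxis',y2, np.degrees(np.arctan2(y2[1],y2[0])))
y=B[0]+B[3]-B[1]-B[2]; y/=np.linalg.norm(y); x=np.array([y[1],-y[0],0]); o=B.mean(0)
print('x',x)
def loc(P): return np.c_[(P-o)@x,(P-o)@y]
print('H loc',loc(H))
print('levertip',loc(onz('top',f([(130,167),(270,170)]),.116)),'hinge',loc(onz('top',f([(275,170)]),.072)))
print('plate top corners',loc(onz('top',f([(590,68),(604,215)]),.091)))
g=lambda p:(np.array(p)+.5)/4.4-.5+[205,140]
print('side board',loc(onz('side',g([(35,165),(578,478),(412,588)]),.012)))
print('side housing',loc(onz('side',g([(315,147),(455,287),(345,352),(197,205)]),.092)))
print('side plate',loc(onz('side',g([(488,325),(360,385)]),.091)),'tip',loc(onz('side',g([(160,48)]),.118)))
E
```

```text
[[ 0.591   0.1351]
 [ 0.6158 -0.2217]
 [ 0.496  -0.229 ]
 [ 0.4723  0.1274]] [ 0.5438 -0.047   0.012 ]
[np.float64(0.11895409795018869), np.float64(0.35765757773242823), np.float64(0.1199917189930251), np.float64(0.35721798645122804)]
yaxis [-0.0679  0.9977  0.    ] 93.89100942815018
[[ 0.5802 -0.004 ]
 [ 0.5883 -0.1297]
 [ 0.5018 -0.1339]
 [ 0.4989 -0.011 ]] [ 0.5423 -0.0696  0.092 ]
[np.float64(0.08156557108417523), np.float64(0.1260082240670049), np.float64(0.08654318782558754), np.float64(0.1229682684354868)]
yaxis [-0.0446  0.999   0.    ] 92.55537746558751
x [0.9977 0.0679 0.    ]
H loc [[ 0.0392  0.0405]
 [ 0.0388 -0.0855]
 [-0.0477 -0.0838]
 [-0.0423  0.039 ]]
levertip [[ 0.0003  0.1329]
 [-0.0068  0.0613]] hinge [[-0.001   0.0585]]
plate top corners [[ 0.0381 -0.1124]
 [-0.0408 -0.1122]]
side board [[-0.0623  0.1732]
 [ 0.0552 -0.1842]
 [-0.0608 -0.1841]]
side housing [[ 0.0382  0.0327]
 [ 0.0378 -0.0886]
 [-0.0362 -0.0884]
 [-0.0407  0.036 ]]
side plate [[ 0.0362 -0.1173]
 [-0.0424 -0.1086]] tip [[-0.0031  0.1249]]
```

The fit agrees with the given sizes: the board measures 358x119 mm, yaw is 93.9°, and the housing face is at track y≈-0.086. The hinge is at about +0.057, so the lever push point is near world (0.535, 0.070). I'm moving above it with the fingers shut.

Request:
apply_moves:
  steps: [35.8,-47.7,-3,-68.1,35.8,-47.7,-3,-68.1,35.8,-47.7,-3,-68.1,35.8,-47.7,-3,-68.1,35.8,-47.7,-3,-68.1,35.8,-47.7,-3,-68.1,35.8,-47.7,-3,-68.1,35.8,-47.7,-3,-68.1]
  jaw: 255

```text
clock: 0.77
position: [0.3773, 0.279, 0.2143]
ee_rot: [-0.0, 0.613, 0.79, -0.0]
contact_force: [0.6, 1.0, -0.7]
width: 0.0004
gripper_force: 0.0
```

```bash
cat >> h.py <<'E'
O=np.array([.5438,-.047]); Y=np.array([-.0679,.9977]); X=np.array([.9977,.0679])
def st():
    s=get_state(); p=s["position"]; q=s["ee_rot"]; d=p[:2]-O
    yw=Rotation.from_quat([q[1],q[2],q[3],q[0]]).as_matrix()[:,1]
    f=np.array(s["contact_force"])
    print('t',round(s["clock"],2),'pos',p.round(4),'loc',(d@X).round(4),(d@Y).round(4),'closing yaw',np.degrees(np.arctan2(yw[1],yw[0])).round(1),'F',f.round(1),'Fy',(f[:2]@Y).round(2),'w',round(s["width"],4),'q',s["qpos"].round(2))
E
python3 -c "from h import *; st()"
```

```text
t 0.77 pos [0.3773 0.279  0.2143] loc -0.144 0.3366 closing yaw 14.4 F [ 0.6  1.  -0.7] Fy 0.97 w 0.0004 q [ 0.49  0.13  1.74 -0.    1.27  0.24]
```

Request:
apply_moves:
  steps: [15.8,-20.9,-3.4,-10.5,15.8,-20.9,-3.4,-10.5,15.8,-20.9,-3.4,-10.5,15.8,-20.9,-3.4,-10.5,15.8,-20.9,-3.4,-10.5,15.8,-20.9,-3.4,-10.5,15.8,-20.9,-3.4,-10.5,15.8,-20.9,-3.4,-10.5]

```text
clock: 1.43
position: [0.5366, 0.0688, 0.1793]
ee_rot: [0.0, 0.682, 0.732, -0.001]
contact_force: [0.0, 0.0, -0.2]
width: 0.0
gripper_force: 0.0
```

Request:
apply_moves:
  steps: [0,0,0,0,0,0,0,0]

```text
clock: 1.6
position: [0.5337, 0.0728, 0.1804]
ee_rot: [-0.001, 0.68, 0.733, -0.0]
contact_force: [-0.1, -0.0, 0.1]
width: 0.0003
gripper_force: 0.0
```

```bash
python3 - <<'E'
from h import *
st(); a=snap('side','s1.png')[110:270,200:350]; b=snap('top','t1.png')[140:230,180:345]
a=cv2.resize(a,None,fx=2.67,fy=2.67,interpolation=2); b=cv2.resize(b,None,fx=2.42,fy=2.42,interpolation=2)
c=np.zeros((a.shape[0],800,3),np.uint8); c[:,:a.shape[1]]=a; c[:b.shape[0],400:400+b.shape[1]]=b
c=c[:, :, ::-1]; cv2.imwrite('pics/c1.png',c)
E
```

```text
t 1.6 pos [0.5337 0.0728 0.1804] loc -0.002 0.1203 closing yaw 4.3 F [-0.1 -0.   0.1] Fy 0.0 w 0.0003 q [ 0.01  0.26  1.66  0.    1.22 -0.07]
```

View pics/c1.png

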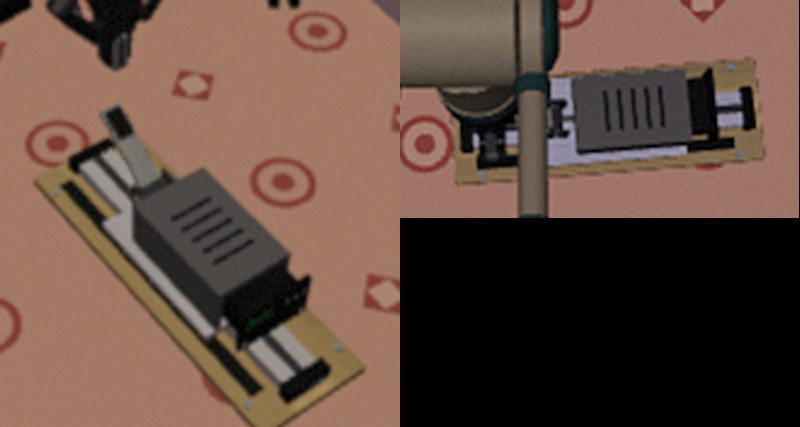

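The fingertips are above the lever patch: the tip is at (118,65) in the left crop, over the patch at (117,122). Next I descend and press straight down.

Request:
apply_moves:
  steps: [0.1,-0.4,-3,-0.4,0.1,-0.4,-5,-0.4,0.1,-0.4,-5.5,-0.4,0.1,-0.4,-6,-0.4,0.1,-0.4,-6.5,-0.4,0.1,-0.4,-7,-0.4]

```text
clock: 2.2
position: [0.5368, 0.0685, 0.112]
ee_rot: [0.001, 0.682, 0.731, 0.001]
contact_force: [-2.4, 0.5, 11.9]
width: -0.0002
gripper_force: 4.8
```

```bash
python3 -c "from h import *; st()"
```

```text
t 2.2 pos [0.5368 0.0685 0.112 ] loc 0.0008 0.1157 closing yaw 3.9 F [-2.4  0.5 11.9] Fy 0.67 w -0.0002 q [-0.    0.32  1.76  0.    1.06 -0.07]
```

Request:
apply_moves:
  steps: [0,0,-0.7,0,0,0,-1.4,0,0,0,-2.1,0,0,0,-2.8,0,0,0,-3.5,0,0,0,-4,0,0,0,-4.4,0]

```text
clock: 2.78
position: [0.5384, 0.069, 0.0684]
ee_rot: [0.002, 0.683, 0.731, 0.003]
contact_force: [1.3, 2.9, 4.7]
width: 0.0001
gripper_force: 2.0
```

```bash
python3 -c "from h import *; st()"
```

```text
t 2.78 pos [0.5384 0.069  0.0684] loc 0.0024 0.1161 closing yaw 3.9 F [1.3 2.9 4.7] Fy 2.78 w 0.0001 q [-0.    0.37  1.82  0.    0.95 -0.07]
```

Request:
apply_moves:
  steps: [0,0,-0.3,0,0,0,-0.6,0,0,0,-0.8,0,0,0,-1,0]

```text
clock: 3.12
position: [0.536, 0.0676, 0.0583]
ee_rot: [0.0, 0.683, 0.731, -0.0]
contact_force: [-6.1, 1.4, 28.6]
width: -0.0001
gripper_force: 14.0
```

```bash
python3 -c "from h import *; st()"
```

```text
t 3.12 pos [0.536  0.0676 0.0583] loc -0.0 0.1149 closing yaw 3.9 F [-6.1  1.4 28.6] Fy 1.8 w -0.0001 q [-0.    0.38  1.83 -0.    0.93 -0.07]
```

The lever bottomed out at z 0.058 with 28 N, which matches the prediction. I'll rise and check.

Request:
apply_moves:
  steps: [0,0,0,0,0,0,0.5,0,0,0,3,0,0,0,7,0,0,0,11,0,0,-4,11,0,0,-8,11,0,0,-8,11,0]

```text
clock: 3.78
position: [0.5359, -0.0183, 0.1671]
ee_rot: [0.002, 0.684, 0.729, -0.002]
contact_force: [0.3, -0.8, 0.8]
width: -0.0002
gripper_force: 0.0
```

```bash
python3 - <<'E'
from h import *
st(); a=snap('side','s2.png')[130:275,205:350]; b=snap('top','t2.png')[155:225,190:340]
cv2.imwrite('pics/c2.png',cv2.resize(a,None,fx=4.1,fy=4.1,interpolation=2)[:,:,::-1])
E
```

```text
t 3.78 pos [ 0.5359 -0.0183  0.1671] loc -0.006 0.0292 closing yaw 3.7 F [ 0.3 -0.8  0.8] Fy -0.79 w -0.0002 q [-0.16  0.26  1.69 -0.01  1.19 -0.22]
```

View pics/c2.png

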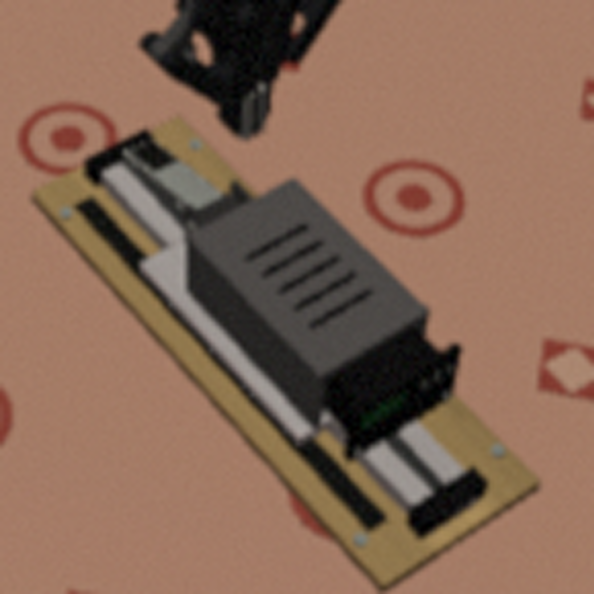

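The lever is down (blade tip around (140,150)), the cartridge is still out, and the carriage has barely moved.

```bash
python3 - <<'E'
from h import *
g=lambda p:(np.array(p)+.5)/4.1-.5+[205,130]
L=lambda P:np.c_[(P[:,:2]-O)@X,(P[:,:2]-O)@Y].round(4)
print(L(onz('side',g([(460,346),(352,412)]),.091)),L(onz('side',g([(428,308),(318,374),(188,232),(293,182)]),.092)),'tip',L(onz('side',g([(125,152),(155,135)]),.052)))
print('bowl xy',onz('top',[[386,210]],.045),'target loc -.16:',O+Y*-.16,O+Y*-.135)
E
```

```text
[[ 0.0376 -0.1202]
 [-0.0402 -0.1202]] [[ 0.0398 -0.0898]
 [-0.04   -0.09  ]
 [-0.0386  0.0345]
 [ 0.0359  0.0302]] tip [[-0.0121  0.139 ]
 [ 0.012   0.1402]]
bowl xy [[ 0.4793733  -0.37798884  0.045     ]] target loc -.16: [ 0.554664 -0.206632] [ 0.5529665 -0.1816895]
```

Request:
apply_moves:
  steps: [0.4,-4,0,0,0.8,-8,0,0,1.2,-12,0,0,1.6,-16,0,0,1.9,-19,0,0,1.9,-19,0,0,1.9,-19,-2,0,1.9,-19,-4,0]

```text
clock: 4.55
position: [0.5554, -0.2015, 0.1264]
ee_rot: [0.0, 0.683, 0.731, 0.001]
contact_force: [-0.3, -0.6, -0.0]
width: 0.0002
gripper_force: 0.0
```

Request:
apply_moves:
  steps: [0,0,0,0,0,0,0,0]

```text
clock: 4.72
position: [0.5537, -0.2001, 0.1251]
ee_rot: [-0.002, 0.682, 0.731, -0.0]
contact_force: [-0.3, -0.3, 0.3]
width: 0.0
gripper_force: 0.0
```

```bash
python3 -c "from h import *; st()"
```

```text
t 4.72 pos [ 0.5537 -0.2001  0.1251] loc -0.0005 -0.1534 closing yaw 4.0 F [-0.3 -0.3  0.3] Fy -0.24 w 0.0 q [-0.47  0.37  1.63  0.    1.14 -0.53]
```

Request:
apply_moves:
  steps: [0,-0.5,-2,0,0,-0.5,-4.5,0,0,-0.5,-6.8,0,0,-0.5,-6.8,0,0,-0.5,-6.8,0,0,-0.5,-6.8,0]

```text
clock: 5.22
position: [0.5561, -0.2072, 0.0603]
ee_rot: [0.001, 0.682, 0.731, 0.0]
contact_force: [-0.3, 0.3, 0.4]
width: -0.0002
gripper_force: 0.0
```

```bash
python3 -c "from h import *; st()"
```

```text
t 5.22 pos [ 0.5561 -0.2072  0.0603] loc 0.0014 -0.1606 closing yaw 3.9 F [-0.3  0.3  0.4] Fy 0.32 w -0.0002 q [-0.47  0.44  1.71  0.    0.99 -0.54]
```

Request:
apply_moves:
  steps: [-0.06,0.8,-0.4,0,-0.1,1.4,-0.4,0,-0.12,1.7,-0.4,0,-0.13,1.9,-0.4,0,-0.14,2.1,-0.4,0,-0.15,2.3,-0.4,0,-0.17,2.5,-0.4,0,-0.18,2.7,-0.4,0]

```text
clock: 5.88
position: [0.553, -0.18, 0.0546]
ee_rot: [0.0, 0.683, 0.731, 0.0]
contact_force: [0.2, 0.2, -0.1]
width: -0.0002
gripper_force: 0.0
```

```bash
python3 -c "from h import *; st()"
```

```text
t 5.88 pos [ 0.553  -0.18    0.0546] loc 0.0001 -0.1334 closing yaw 3.9 F [ 0.2  0.2 -0.1] Fy 0.21 w -0.0002 q [-0.43  0.43  1.74 -0.    0.97 -0.5 ]
```

Request:
apply_moves:
  steps: [-0.01,0.15,0,0,-0.02,0.3,0,0,-0.03,0.45,0,0,-0.04,0.6,0,0,-0.05,0.75,0,0,-0.06,0.9,0,0]

```text
clock: 6.38
position: [0.5523, -0.1714, 0.0546]
ee_rot: [0.0, 0.683, 0.731, -0.0]
contact_force: [-0.3, -3.6, -0.7]
width: 0.0001
gripper_force: 1.8
```

```bash
python3 -c "from h import *; st()"
```

```text
t 6.38 pos [ 0.5523 -0.1714  0.0546] loc 0.0001 -0.1247 closing yaw 3.9 F [-0.3 -3.6 -0.7] Fy -3.6 w 0.0001 q [-0.42  0.43  1.75 -0.    0.96 -0.49]
```

Request:
apply_moves:
  steps: [-0.01,0.2,0,0,-0.03,0.4,0,0,-0.04,0.6,0,0,-0.05,0.8,0,0,-0.07,1.0,0,0,-0.08,1.2,0,0]

```text
clock: 6.88
position: [0.5516, -0.1603, 0.0546]
ee_rot: [0.001, 0.682, 0.731, -0.001]
contact_force: [-1.8, -7.9, -1.7]
width: 0.0004
gripper_force: 3.8
```

```bash
python3 -c "from h import *; st()"
```

```text
t 6.88 pos [ 0.5516 -0.1603  0.0546] loc 0.0001 -0.1135 closing yaw 3.9 F [-1.8 -7.9 -1.7] Fy -7.77 w 0.0004 q [-0.4   0.43  1.76 -0.    0.96 -0.47]
```

Request:
apply_moves:
  steps: [-0.01,0.2,0,0,-0.03,0.4,0,0,-0.04,0.6,0,0,-0.05,0.8,0,0,-0.07,1.0,0,0,-0.08,1.2,0,0]

```text
clock: 7.38
position: [0.5507, -0.1484, 0.0546]
ee_rot: [0.001, 0.682, 0.731, -0.001]
contact_force: [-0.6, -7.1, -0.9]
width: 0.0002
gripper_force: 3.8
```

```bash
python3 -c "from h import *; st()"
```

```text
t 7.38 pos [ 0.5507 -0.1484  0.0546] loc 0.0 -0.1016 closing yaw 3.9 F [-0.6 -7.1 -0.9] Fy -7.04 w 0.0002 q [-0.38  0.42  1.77 -0.    0.95 -0.45]
```

Sliding steadily at about 7 N, so I'll continue in 1 mm rows.

Request:
apply_moves:
  steps: [-0.01,0.1,0,0,-0.01,0.2,0,0,-0.02,0.3,0,0,-0.03,0.4,0,0]

```text
clock: 7.72
position: [0.5504, -0.1443, 0.0546]
ee_rot: [0.001, 0.682, 0.731, -0.001]
contact_force: [-0.4, -7.3, -0.4]
width: -0.0
gripper_force: 3.6
```

Request:
apply_moves:
  steps: [-0.01,0.1,0,0,-0.01,0.2,0,0]

```text
clock: 7.88
position: [0.5502, -0.1423, 0.0546]
ee_rot: [0.001, 0.682, 0.731, -0.001]
contact_force: [-1.2, -7.6, -1.0]
width: 0.0
gripper_force: 3.6
```

Request:
apply_moves:
  steps: [-0.01,0.1,0,0,-0.01,0.2,0,0]

```text
clock: 8.05
position: [0.5501, -0.1402, 0.0546]
ee_rot: [0.001, 0.682, 0.731, -0.001]
contact_force: [-1.1, -7.4, -0.9]
width: -0.0001
gripper_force: 3.7
```

Request:
apply_moves:
  steps: [-0.01,0.1,0,0,-0.01,0.2,0,0]

```text
clock: 8.22
position: [0.5501, -0.1391, 0.0546]
ee_rot: [0.001, 0.682, 0.731, -0.002]
contact_force: [-2.4, -11.6, -1.3]
width: 0.0
gripper_force: 5.9
```

Request:
apply_moves:
  steps: [-0.01,0.1,0,0,-0.01,0.15,0,0]

```text
clock: 8.38
position: [0.5501, -0.1391, 0.0547]
ee_rot: [0.002, 0.682, 0.732, -0.002]
contact_force: [-1.9, -15.1, -2.4]
width: 0.0004
gripper_force: 7.4
```

```bash
python3 - <<'E'
from h import *
st(); a=snap('side','s3.png')[130:275,205:350]
cv2.imwrite('pics/c3.png',cv2.resize(a,None,fx=4.1,fy=4.1,interpolation=2)[:,:,::-1])
E
```

```text
t 8.38 pos [ 0.5501 -0.1391  0.0547] loc 0.0 -0.0923 closing yaw 4.0 F [ -1.9 -15.1  -2.4] Fy -14.93 w 0.0004 q [-0.37  0.42  1.77 -0.01  0.95 -0.43]
```

View pics/c3.png

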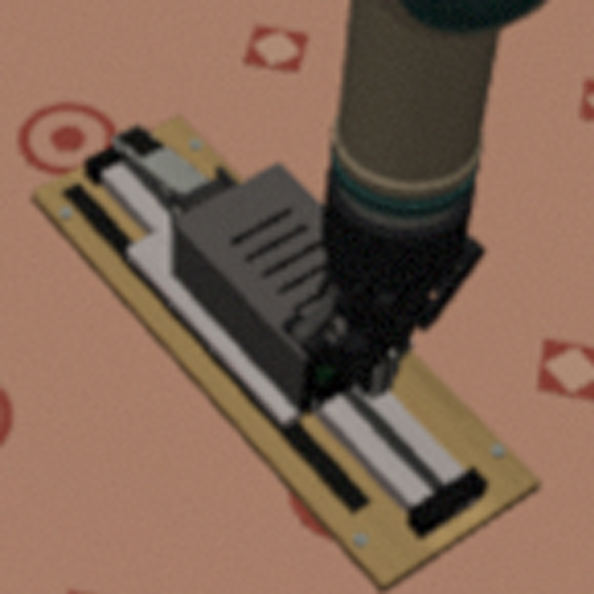

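The cartridge is against its stop: the arm stalled while force rose to 15 N, and the picture shows the plate flush at (310,390). I hold briefly, then back off and rise.

Request:
apply_moves:
  steps: [0,-0.05,0,0,0,-0.05,0,0,0,-0.05,0,0,0.05,-1,0,0,0.2,-3,0,0,0.3,-5,0,0,0.3,-5,3,0,0.3,-5,7,0]

```text
clock: 9.1
position: [0.5506, -0.1843, 0.1217]
ee_rot: [-0.005, 0.684, 0.73, -0.0]
contact_force: [1.8, -0.9, 0.6]
width: 0.0001
gripper_force: 0.0
```

Request:
apply_moves:
  steps: [0,0,4,0,0,0,7,0,0,0,7,0]

```text
clock: 9.35
position: [0.5571, -0.1861, 0.202]
ee_rot: [0.006, 0.683, 0.731, 0.003]
contact_force: [0.9, -1.1, 0.7]
width: 0.0
gripper_force: 0.0
```

```bash
python3 - <<'E'
from h import *
st(); a=snap('side','s4.png')[130:275,205:350]
cv2.imwrite('pics/c4.png',cv2.resize(a,None,fx=4.1,fy=4.1,interpolation=2)[:,:,::-1])
E
```

```text
t 9.35 pos [ 0.5571 -0.1861  0.202 ] loc 0.0038 -0.1397 closing yaw 3.9 F [ 0.9 -1.1  0.7] Fy -1.17 w 0.0 q [-0.44  0.3   1.54  0.    1.29 -0.51]
```

View pics/c4.png

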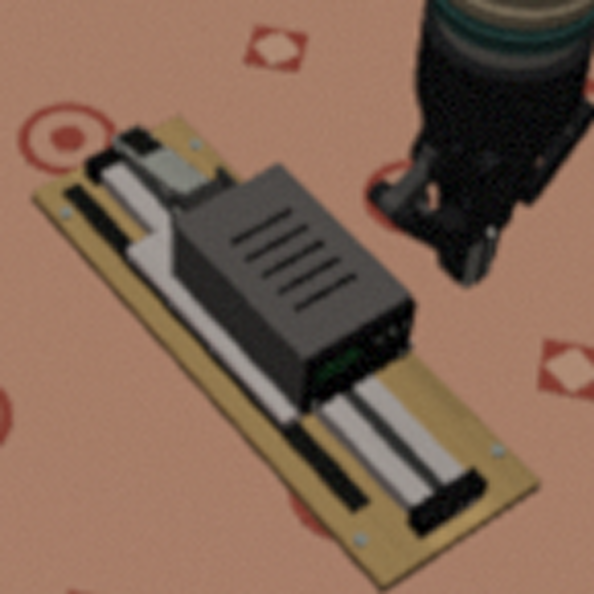

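The plate is flush and the lever is still down. The carriage moved a few mm, so I'll locate the lever again.

```bash
python3 - <<'E'
from h import *
g=lambda p:(np.array(p)+.5)/4.1-.5+[205,130]
L=lambda P:np.c_[(P[:,:2]-O)@X,(P[:,:2]-O)@Y].round(4)
print(L(onz('side',g([(414,300),(303,364),(174,225),(278,166)]),.092)),'tip',L(onz('side',g([(113,141),(142,126)]),.052)))
for y in(.122,.128):print(O+Y*y)
E
```

```text
[[ 0.0371 -0.0807]
 [-0.0425 -0.0799]
 [-0.0422  0.0436]
 [ 0.0364  0.0457]] tip [[-0.013   0.1513]
 [ 0.0097  0.1515]]
[0.5355162 0.0747194]
[0.5351088 0.0807056]
```

Request:
apply_moves:
  steps: [-0.3,4,0,0,-0.7,8,0,0,-1,12,0,0,-1.4,16,0,0,-1.8,20,0,0,-2.1,24,0,0,-2.4,26.9,0,0,-2.4,26.9,0,0]
  jaw: 100
  newtons: 25

```text
clock: 10.07
position: [0.5266, 0.0896, 0.193]
ee_rot: [-0.003, 0.681, 0.732, 0.0]
contact_force: [-0.1, 0.5, 0.4]
width: 0.0522
gripper_force: 0.0
```

Request:
apply_moves:
  steps: [0,0,-3,0,0,0,-6,0,0,0,-6,0,0,0,-6,0]

```text
clock: 10.4
position: [0.527, 0.0834, 0.1326]
ee_rot: [-0.002, 0.683, 0.731, -0.002]
contact_force: [-0.0, -0.2, -0.7]
width: 0.0519
gripper_force: 0.0
```

```bash
python3 -c "from h import *; st()"
```

```text
t 10.4 pos [0.527  0.0834 0.1326] loc -0.0079 0.1313 closing yaw 3.9 F [-0.  -0.2 -0.7] Fy -0.15 w 0.0519 q [ 0.03  0.29  1.74  0.    1.11 -0.04]
```

Request:
apply_moves:
  steps: [0.6,-0.1,-1,0,0.6,-0.1,-3,0,0.6,-0.1,-5,0,0.6,-0.1,-6.5,0,0.6,-0.1,-7.5,0,0.6,-0.1,-8.5,0,0.6,-0.1,-9.1,0,0.6,-0.1,-9.1,0]

```text
clock: 11.07
position: [0.535, 0.0822, 0.0429]
ee_rot: [-0.0, 0.683, 0.731, -0.0]
contact_force: [-0.0, 0.0, -0.3]
width: 0.052
gripper_force: 0.0
```

```bash
python3 -c "from h import *; st()"
```

```text
t 11.07 pos [0.535  0.0822 0.0429] loc -0.0 0.1295 closing yaw 3.9 F [-0.   0.  -0.3] Fy 0.04 w 0.052 q [ 0.02  0.4   1.84  0.    0.9  -0.04]
```

Clear of contact; now grip.

Request:
apply_moves:
  steps: [0,0,0,0,0,0,0,0,0,0,0,0,0,0,0,0,0,0,0,0,0,0,0,0]
  jaw: 255
  newtons: 25

```text
clock: 11.57
position: [0.5348, 0.0823, 0.0445]
ee_rot: [0.0, 0.683, 0.731, -0.0]
contact_force: [-4.1, -0.3, 5.8]
width: 0.0213
gripper_force: 26.4
```

Width 21 mm, so the blade is gripped. I lift along its arc.

Request:
apply_moves:
  steps: [0,0,0.5,0,0,0,1,0,0,0,1.6,0,0,0,2.2,0,0,-0.1,2.8,0,0,-0.3,3.4,0,0,-0.5,4,0]

```text
clock: 12.15
position: [0.5352, 0.0763, 0.0851]
ee_rot: [0.001, 0.683, 0.731, -0.0]
contact_force: [-2.3, -3.0, 5.1]
width: 0.0212
gripper_force: 27.8
```

```bash
python3 -c "from h import *; st()"
```

```text
t 12.15 pos [0.5352 0.0763 0.0851] loc -0.0002 0.1236 closing yaw 3.9 F [-2.3 -3.   5.1] Fy -2.79 w 0.0212 q [ 0.01  0.35  1.8  -0.    1.   -0.05]
```

Request:
apply_moves:
  steps: [0,-0.2,0.5,0,0,-0.3,0.9,0,0,-0.3,0.9,0]

```text
clock: 12.4
position: [0.5351, 0.0749, 0.0903]
ee_rot: [-0.001, 0.683, 0.73, 0.0]
contact_force: [3.4, 1.4, -16.3]
width: 0.0214
gripper_force: 27.9
```

Request:
apply_moves:
  steps: [0,0,0,0,0,0,0,0,0,0,0,0,0,0,0,0,0,0,2,0,0,0,5,0,0,0,9,0,0,0,13,0]
  jaw: 100

```text
clock: 13.07
position: [0.5344, 0.0745, 0.2242]
ee_rot: [-0.0, 0.683, 0.731, -0.0]
contact_force: [0.4, -0.5, 0.1]
width: 0.052
gripper_force: 0.0
```

Request:
apply_moves:
  steps: [-2,3,0,0,-5,6,0,0,-8,9,0,0,-11,12,0,0,-14,15,0,0,-14,15,0,0]

```text
clock: 13.57
position: [0.3895, 0.2281, 0.2235]
ee_rot: [-0.002, 0.681, 0.732, 0.0]
contact_force: [0.6, -0.4, -0.2]
width: 0.052
gripper_force: 0.0
```

```bash
python3 - <<'E'
from h import *
st(); a=snap('side','s5.png')[90:275,100:350]
cv2.imwrite('pics/c5.png',cv2.resize(a,None,fx=3.2,fy=3.2,interpolation=2)[:,:,::-1])
E
```

```text
t 13.57 pos [0.3895 0.2281 0.2235] loc -0.1353 0.285 closing yaw 4.2 F [ 0.6 -0.4 -0.2] Fy -0.45 w 0.052 q [0.37 0.09 1.76 0.   1.29 0.3 ]
```

View pics/c5.png

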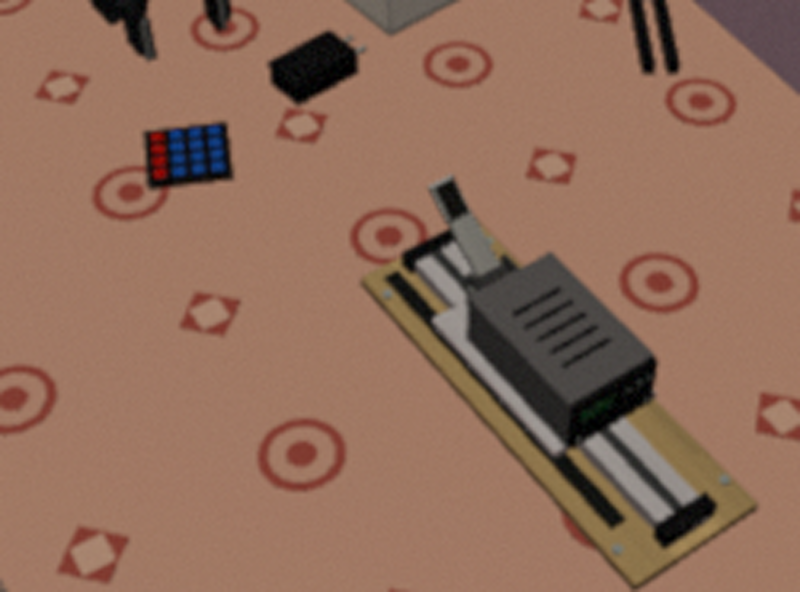

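The lever is fully up (tip around (440,185)), the cartridge is flush, the bystanders look unmoved and the arm is clear. I'm handing the job in.

```bash
python3 -c "
from rig import *
print(sign_off())"
```

```text
the job is handed in; nothing more can be done
None
```

I locked the brake, pushed the cartridge home at about 15 N, flicked the lever back up and let go with the arm clear. The last picture shows the plate flush, the lever up and the keypad and adaptor in place (the bowl was out of frame), and the job is handed in, though the hand-in gave no verdict.

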